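# Put the burner caps back on the gas hob

## Task

The gas hob has been cleaned and its four burner caps are stacked on the wooden board beside it. Take the stack apart and set each cap back on the burner of its own size, flat and well centred. Do not knock over the tin that stands on the hob.

Things in the scene. Friction and masses are not known exactly. Their poses are not given: they have to be found in the camera images.
- cap_mini: The smallest of four burner caps: a plain flat dark grey enamelled metal disc, 36 mm in diameter, 14 mm thick, at the start the top of the stack. It rests loosely on the next cap, which is 10 mm wider, about concentric with it. Origin: centre of its underside; z is the disc's axis, up.
- cap_small: The second smallest of four burner caps: a plain flat dark grey enamelled metal disc, 46 mm in diameter, 14 mm thick, at the start second from the top. It rests loosely on the next cap, which is 10 mm wider, about concentric with it. Origin: centre of its underside; z is the disc's axis, up.
- cap_medium: The second largest of four burner caps: a plain flat dark grey enamelled metal disc, 56 mm in diameter, 14 mm thick, at the start third from the top. It rests loosely on the next cap, which is 10 mm wider, about concentric with it. Origin: centre of its underside; z is the disc's axis, up.
- cap_large: The largest of four burner caps: a plain flat dark grey enamelled metal disc, 66 mm in diameter, 14 mm thick, at the start the bottom of the stack, lying on the wooden board. The board is fixed, pale wood, 240 x 240 x 12 mm, on the dark counter to the robot's left of the hob. Origin: centre of its underside; z is the disc's axis, up.
- burner_mini: The smallest of the hob's four burners, fixed: a brass crown 38 mm wide with a flat round seat 32 mm wide on top, on a black ring 56 mm wide. It takes the 36 mm cap (cap_mini). Origin: centre of its underside, on the steel hob plate (6 mm above the counter); z up; seat 22 mm above the origin. The four stand in a rectangle of 180 x 230 mm; which is at which corner varies.
- burner_small: The second smallest of the hob's four burners, fixed: a brass crown 48 mm wide with a flat round seat 42 mm wide on top, on a black ring 66 mm wide. It takes the 46 mm cap (cap_small). Origin: centre of its underside, on the steel hob plate (6 mm above the counter); z up; seat 22 mm above the origin. The four stand in a rectangle of 180 x 230 mm; which is at which corner varies.
- burner_medium: The second largest of the hob's four burners, fixed: a brass crown 58 mm wide with a flat round seat 52 mm wide on top, on a black ring 76 mm wide. It takes the 56 mm cap (cap_medium). Origin: centre of its underside, on the steel hob plate (6 mm above the counter); z up; seat 22 mm above the origin. The four stand in a rectangle of 180 x 230 mm; which is at which corner varies.
- burner_large: The largest of the hob's four burners, fixed: a brass crown 68 mm wide with a flat round seat 62 mm wide on top, on a black ring 86 mm wide. It takes the 66 mm cap (cap_large). Origin: centre of its underside, on the steel hob plate (6 mm above the counter); z up; seat 22 mm above the origin. The four stand in a rectangle of 180 x 230 mm; which is at which corner varies.
- tin: A closed round blue-painted metal tin, 52 mm in diameter and 45 mm high, standing loose on the hob plate in the middle between the four burners; not to be knocked over. Origin: centre of its underside, z up.
Mind the look-alikes: they are no part of the job. Leave any green look-alike of the cap_mini alone. What is shaped like the cap_small but orange is not meant.

How it is judged:
By the outcome, as a careful person would: the job done as asked, in the order asked, and still so for the second after the job is handed in, with the robot touching nothing.
It also fails if it takes over 120 s, if anything falls off the work surface, if the arm or the gripper's body presses on something with over 40 N, if the wrist force passes 120 N, or if a joint passes its speed limit or range.

## Robot

A 7-joint arm with a two-finger parallel gripper is mounted at the origin on the work surface. World frame = base frame: x ahead of the robot, y to its left, z up, the work surface at z = 0. Lengths are in m, angles in rad, forces in N, time in s.
With the tool pointing down it reaches from about 0.35 to 0.9 m from the base axis. Payload 19.9 kg.
Tool frame: the origin (TCP) lies on the centre line of the jaws, within the pads' length; the fingertips stand manip.tips_ahead ahead of it and the grasp point (between the pads) is the TCP (manip.tips_ahead is the distance from the TCP to the fingertips, in m); z points along the fingers, y is the line along which they close (so a half turn about z gives the same grasp; the last joint's range is limited). The gripper opens to 85 mm and grips with 20 to 120 N. Pads are 22 mm wide; open, the fingers measure 114 mm over their backs; the gripper's body (76 mm by 85 mm) begins 54 mm behind the grasp point. The pads swing forward as they close: fully open they stand 13 mm farther back than shut.
Start: joints at [1.28, 0.417, -0.01, 1.614, 0.005, 1.111, -0.053], TCP at [0.155, -0.606, 0.25] pointing down, gripper open.
Joint ranges: [-2.81, 2.81], [-0.39, 2.02], [-1.27, 1.25], [0.06, 2.57], [-1.19, 4.33], [0.19, 2], [-2.82, 2.82]. Speed limits (rad/s): [1.89, 1.89, 2.39, 2.39, 3.01, 3.01, 3.01].

## Interface

Orientations are given as a unit quaternion [w, x, y, z].
In Python, from station import monitor, vision, job, models, manip gives the robot as it stands.
- The arm moves only by the tool drive_tool, never from a script. Its argument "steps" is text: rows parted by semicolons, each of 6 numbers parted by spaces: the shift along the tool's x, y, z as a fraction of full scale, then the turn, a rotation vector about the tool's x, y, z as a fraction of full scale. A call has exactly 8 rows; each row is the pose to reach, as a shift and turn from the pose commanded when the call began, along the tool's axes at that moment, turning the shorter way round; what a row does not reach only later rows make up. Full scale, the value 1, is 0.5 m for a shift and 2 pi rad for a turn. A row lasts 1/12 s, in which the tool goes at most 41.7 mm and 7.16 degrees, less where a joint would pass 70% of its speed; a pose out of reach is approached as far as the arm can. A call with a number of a shift or a turn outside -1 to 1 is refused whole. A call with a gripper value outside its range is refused whole. "jaw" is the opening, from -1 (shut) to 1 (fully open), set as the call begins (left out, the last holds). The fingers move at their own pace and stop on an object; "squeeze" is the grip in N (left out, the last holds). Time passes only in rows, so rows that repeat a pose let the fingers close, or fill a call up. It gives the time, the measured TCP pose, the force, the opening and the grip force at its end, in the units of the state.
- monitor.get_obs(): the state, without advancing time (a new reading comes with each control period).
- vision.get_image(name): name is "scene" or "top" or "wrist"; returns (picture, depth): 384x512x3 uint8, blue, green, red; 384x512 float32, m along the optical axis (not along the pixel's ray), 0 where there is no reading.
- vision.get_calibration(name): a dict with "fx", "fy", "cx", "cy" (pixels), "k1" (the pictures are not rectified: a ray, as slopes to the right and down, at radius r is drawn at 1 + k1 r^2 times it, then the intrinsics apply), "extrinsics" (4x4, takes a point from camera to world coordinates). Camera axes: x right, y down, z forward; pixel columns grow to the right and rows downward; lengths in m; the calibration is good to about 2 mm. A picture is of the moment at which its call begins: read the wrist's pose just before it. get_calibration takes no time and is no camera call; for the wrist camera it gives the pose at the moment of the call.
- job.job_done(): hands the job in; it is judged then, once.
Trained networks look in the newest picture that a camera, given by its name, has taken for a name from the list of things; names that differ only in an ending like _2 or _b are one class to them, and where a whole thing is asked for, a point or a joint stands for the part that bears it (a point fixed in the world has none). Each returns a list of dicts, best first, with "confidence" (0 to 1); they miss things now and then, are a little off and sometimes report something else, mostly with a low value. They report only what shows in the picture. A call takes as long as a camera call. They do not tell look-alikes from the thing itself.
- models.outline_of(query, camera): "region" (384x512 bool, what is visible of it) and "box" ([left, top, right, bottom] in pixels, round what is visible of it).
The state is a dict: "time_s": time; "q": joint angles; "joint_vel": joint speeds; "joint_torque": joint torques, N m; "ee_pos": TCP position; "tool_rot": TCP orientation; "force": force on the tool from outside, world axes, zero at the start; "ft_torque": the same for the moment, N m; "width": opening from 0.0 (shut) to 1.0 (fully open); "finger_force": force on a finger pad.
Only numpy, scipy, OpenCV 4.12 (cv2) and the standard library are available. Lean on these libraries where they do the work, as an engineer would, in place of code of your own. Each camera call takes 0.05 s, during which the arm holds its last target. There are 200 camera calls.

## Working session

There is one attempt and no reset: what is moved stays moved. The work goes in short steps, Python scripts to look and compute and a tool call to move; the robot and the scene stay as the last step left them, time stands still between calls to the robot, and variables do not carry over. Pictures are saved under pics/ and viewed, at most 14 in all, crops included, and the job is handed in when it is done.

Besides the shell and the picture viewer there is one more tool, called after ">>>" as name(argument=value, ...) on one line, values as JSON. drive_tool: Moves the arm, as the interface text tells. Shift numbers are shares of 0.5 m and turn numbers shares of 2 pi rad, none past 1 either way. Its arguments: {"type":"object","properties":{"steps":{"type":"string"},"jaw":{"type":"number"},"squeeze":{"type":"number"}},"required":["steps"]}

```bash
ls; mkdir -p pics; python3 - <<'E'
from station import monitor, vision, manip
import cv2
o=monitor.get_obs(); print(o, manip.tips_ahead)
for n in ["scene","top"]:
    im,d=vision.get_image(n); cv2.imwrite(f"pics/{n}0.png",im); c=vision.get_calibration(n); print(n,c)
E
```

```text
pics
{'time_s': 0.0, 'q': array([ 1.27948128,  0.417951  , -0.01031817,  1.61416173,  0.00471471,
        1.11066242, -0.0529913 ]), 'joint_vel': array([-0.00133013, -0.00058274,  0.00133347, -0.00113462,  0.00079051,
        0.00121263, -0.00130841]), 'joint_torque': array([-5.22081300e-04, -8.64455152e+01,  6.78463709e-01, -4.34901488e+01,
        1.90581131e-02,  7.39376235e-03, -9.93194391e-06]), 'ee_pos': array([ 0.15443655, -0.6053017 ,  0.24967975]), 'tool_rot': array([-5.67047271e-04,  9.92206702e-01,  1.24601463e-01, -1.19213518e-04]), 'force': array([-0.78156826,  0.09091182,  0.30910353]), 'ft_torque': array([ 0.04553582, -0.00748562,  0.03632659]), 'finger_force': 0.0, 'width': 1.0014315490377241} 0.019
scene {'fx': 429.2976334241465, 'fy': 429.2976334241465, 'cx': 260.84102242526825, 'cy': 192.2720104949634, 'k1': 0.015305563752930153, 'extrinsics': array([[-0.43932452,  0.61021312, -0.65926771,  1.09658732],
       [ 0.89831818,  0.3019252 , -0.31916395,  0.33753402],
       [ 0.0042915 , -0.73244872, -0.68080868,  0.69029213],
       [ 0.        ,  0.        ,  0.        ,  1.        ]])}
top {'fx': 409.42596530264296, 'fy': 409.42596530264296, 'cx': 256.89932782677226, 'cy': 194.2946764426352, 'k1': -0.030034279522608218, 'extrinsics': array([[-0.01778259, -0.99609828,  0.08644076,  0.40887285],
       [-0.99983374,  0.01806458,  0.00248109,  0.07975231],
       [-0.00403292, -0.08638227, -0.9962539 ,  1.14620129],
       [ 0.        ,  0.        ,  0.        ,  1.        ]])}
```

View pics/top0.png

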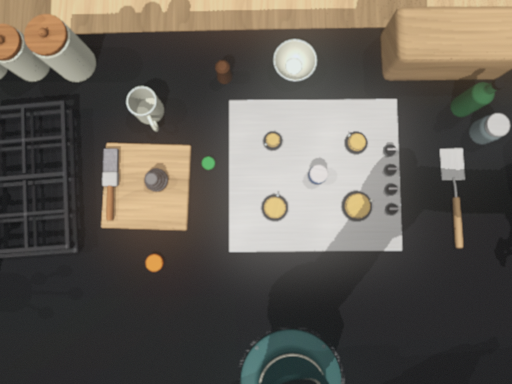

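View pics/scene0.png

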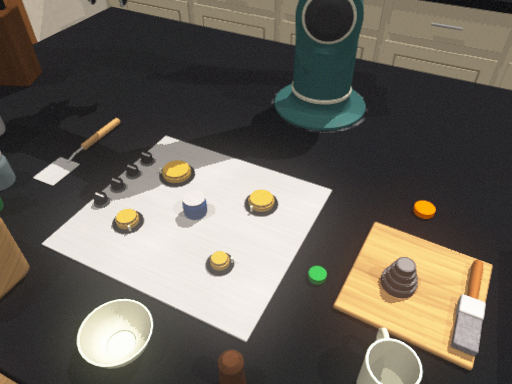

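The top view shows the dark stack at about (156,180) on the board. The burners are at (273,140) mini, (356,142) small, (275,207) medium and (357,206) large, with the tin at (318,174). The look-alikes are the green disc (208,163), the orange disc (154,263) and the hob knobs around (391,150–210). The dark grey stack is the one I want.

```bash
cat > h.py <<'E'
from station import monitor, vision, models, manip
import numpy as np, cv2
from scipy.spatial.transform import Rotation as R
def K(c): return np.array([[c["fx"],0,c["cx"]],[0,c["fy"],c["cy"]],[0,0,1]])
def rays(c,px):
    p=cv2.undistortPoints(np.float64(px).reshape(-1,1,2),K(c),np.array([c["k1"],0,0,0,0]))[:,0]
    return np.c_[p,np.ones(len(p))]
def atz(c,px,z):
    E=c["extrinsics"]; d=rays(c,px)@E[:3,:3].T
    return E[:3,3]+d*((z-E[2,3])/d[:,2:])
def cloud(c,dep):
    v,u=np.mgrid[:384,:512]; r=rays(c,np.c_[u.ravel(),v.ravel()])
    P=(r*dep.reshape(-1,1))@c["extrinsics"][:3,:3].T+c["extrinsics"][:3,3]
    P[dep.ravel()==0]=np.nan
    return P.reshape(384,512,3)
def circ(P):
    A=np.c_[P[:,:2],np.ones(len(P))]; s=np.linalg.lstsq(A,(P[:,:2]**2).sum(1),rcond=None)[0]
    c=s[:2]/2; return c,np.sqrt(s[2]+c@c)
def hull(m): 
    cs=cv2.findContours(m.astype(np.uint8),cv2.RETR_EXTERNAL,cv2.CHAIN_APPROX_NONE)[0]
    return cv2.convexHull(max(cs,key=cv2.contourArea))[:,0]
E
python3 - <<'E'
from h import *
for n in ["top","scene"]:
    im,d=vision.get_image(n); c=vision.get_calibration(n); P=cloud(c,d)
    print(n)
    for q,z in [("burner_mini",.028),("burner_small",.028),("burner_medium",.028),("burner_large",.028),("cap_mini",.068),("cap_small",.054),("cap_medium",.04),("cap_large",.026),("tin",.051)]:
        for r in models.outline_of(q,n)[:4]:
            m=r["region"]
            if r["confidence"]<.2: continue
            Q=P[m]; Q=Q[~np.isnan(Q[:,0])]
            b=r["box"]; 
            print(q,round(r["confidence"],2),np.round(b),"zpct",np.round(np.percentile(Q[:,2],[5,50,95]),3),atz(c,[[(b[0]+b[2])/2,(b[1]+b[3])/2]],z)[0,:2].round(3), "med",np.median(Q,0).round(3))
    # brass
    hsv=cv2.cvtColor(im,cv2.COLOR_BGR2HSV)
    m=((hsv[...,0]>15)&(hsv[...,0]<32)&(hsv[...,1]>110)&(P[...,2]<.045)&(P[...,1]<.2)&(P[...,1]>-.35)&(P[...,0]>.3)&(P[...,0]<.8)).astype(np.uint8)
    k,l,s,ce=cv2.connectedComponentsWithStats(m)
    for i in range(1,k):
        if s[i,4]>60:
            h=atz(c,hull(l==i),.028); print("brass",s[i],circ(h), "z",np.nanmedian(P[l==i][:,2]))
    m=P[...,2]>.06
    if n=="top":
        S=P[(P[...,2]>.02)&(np.hypot(P[...,0]-.43,P[...,1]-.33)<.1)]; print(len(S))
        for lo,hi in [(.061,.08),(.047,.061),(.033,.047),(.019,.033)]:
            s=S[(S[:,2]>lo)&(S[:,2]<hi)]; print(lo,len(s),s.mean(0),s.min(0),s.max(0))
E
```

```text
top
burner_mini 0.84 [265. 130. 278. 151.] zpct [0.009 0.019 0.031] [0.655 0.038] med [0.655 0.038 0.019]
burner_small 0.8 [341. 135. 367. 160.] zpct [0.008 0.022 0.031] [ 0.631 -0.189] med [ 0.646 -0.193  0.022]
burner_medium 0.71 [260. 194. 284. 221.] zpct [0.009 0.025 0.031] [0.469 0.043] med [0.469 0.036 0.025]
burner_large 0.78 [343. 192. 375. 223.] zpct [0.008 0.025 0.032] [ 0.464 -0.196] med [ 0.469 -0.188  0.025]
cap_mini 0.43 [146. 170. 157. 186.] zpct [0.064 0.069 0.072] [0.55  0.362] med [0.548 0.361 0.069]
cap_small 0.78 [145. 255. 163. 272.] zpct [0.011 0.014 0.018] [0.324 0.358] med [0.324 0.368 0.014]
cap_small 0.46 [153. 171. 164. 190.] zpct [0.043 0.053 0.057] [0.546 0.348] med [0.544 0.345 0.053]
cap_medium 0.49 [155. 178. 163. 188.] zpct [0.031 0.039 0.043] [0.542 0.349] med [0.538 0.339 0.039]
cap_large 0.66 [153. 167. 167. 191.] zpct [0.016 0.027 0.03 ] [0.553 0.35 ] med [0.551 0.337 0.027]
tin 0.82 [304. 165. 328. 184.] zpct [0.008 0.051 0.054] [ 0.555 -0.078] med [ 0.555 -0.081  0.051]
32<stdin>:23: RuntimeWarning: Mean of empty slice.
  ret = um.true_divide(
Traceback (most recent call last):
ValueError: zero-size array to reduction operation minimum which has no identity
```

```bash
cat >> h.py <<'E'
def go(x,y,z,yaw=0.):
    "row from the present pose to world x,y,z, tool down with tool x at yaw"
    o=monitor.get_obs(); q=o["tool_rot"]; A=R.from_quat([q[1],q[2],q[3],q[0]])
    B=R.from_euler("z",yaw)*R.from_euler("x",np.pi)
    s=A.inv().apply(np.array([x,y,z])-o["ee_pos"])/.5; t=(A.inv()*B).as_rotvec()/2/np.pi
    print("pos",o["ee_pos"].round(4),"t",round(o["time_s"],2),"row",np.r_[s,t].round(4))
E
python3 -c "
from h import *
go(.5,-.08,.35)"
```

```text
pos [ 0.1545 -0.6056  0.2503] t 0.6 row [ 0.9294 -0.8478 -0.1994 -0.      0.      0.0397]
```

>>> drive_tool(steps="0.93 -0.85 -0.2 0 0 0.04;0.93 -0.85 -0.2 0 0 0.04;0.93 -0.85 -0.2 0 0 0.04;0.93 -0.85 -0.2 0 0 0.04;0.93 -0.85 -0.2 0 0 0.04;0.93 -0.85 -0.2 0 0 0.04;0.93 -0.85 -0.2 0 0 0.04;0.93 -0.85 -0.2 0 0 0.04", jaw=1)

```text
time_s: 1.27
ee_pos: [0.3351, -0.3294, 0.3029]
tool_rot: [0.0, 1.0, -0.001, 0.0]
force: [1.4, -1.5, 0.4]
width: 0.999
finger_force: 0.0
```

```bash
python3 -c "
from h import *
go(.5,-.08,.35)"
```

```text
pos [ 0.3351 -0.3294  0.3029] t 1.27 row [ 3.290e-01 -4.993e-01 -9.440e-02  1.000e-04 -0.000e+00 -3.000e-04]
```

>>> drive_tool(steps="0.33 -0.5 -0.094 0 0 0;0.33 -0.5 -0.094 0 0 0;0.33 -0.5 -0.094 0 0 0;0.33 -0.5 -0.094 0 0 0;0.33 -0.5 -0.094 0 0 0;0.33 -0.5 -0.094 0 0 0;0.33 -0.5 -0.094 0 0 0;0.33 -0.5 -0.094 0 0 0")

```text
time_s: 1.93
ee_pos: [0.5023, -0.0759, 0.3505]
tool_rot: [-0.001, 1.0, 0.002, 0.001]
force: [-0.5, 0.5, -0.8]
width: 1.0
finger_force: 0.0
```

```bash
python3 - <<'E'
from h import *
go(.5,-.08,.35)
im,d=vision.get_image("wrist"); c=vision.get_calibration("wrist"); print(c["extrinsics"].round(3),c["fx"])
cv2.imwrite("pics/w1.png",im); np.savez("w1.npz",d=d,E=c["extrinsics"])
E
```

```text
pos [ 0.5023 -0.0759  0.3505] t 1.93 row [-0.0045  0.0083  0.001  -0.0002 -0.0003  0.0007]
[[ 0.005 -0.951 -0.309  0.582]
 [-1.    -0.006  0.001 -0.075]
 [-0.002  0.309 -0.951  0.474]
 [ 0.     0.     0.     1.   ]] 302.72173810098036
```

View pics/w1.png

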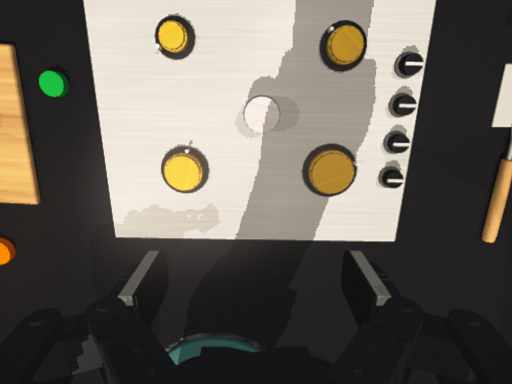

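The wrist view shows all four burners: mini (173,36), small (346,45), medium (183,172) and large (331,172). Each has a small igniter pin beside it. The tin is at (262,113).

```bash
python3 - <<'E'
from h import *
im=cv2.imread("pics/w1.png"); c=vision.get_calibration("wrist"); w=np.load("w1.npz"); P=cloud(c,w["d"])
hsv=cv2.cvtColor(im,cv2.COLOR_BGR2HSV)
for n,u,v in [("mini",173,36),("small",346,45),("medium",183,172),("large",331,172)]:
    print(n,hsv[v,u],P[v,u].round(4))
    m=((hsv[...,0]>14)&(hsv[...,0]<34)&(hsv[...,1]>100)&(hsv[...,2]>60)).astype(np.uint8)
    m=cv2.morphologyEx(m,cv2.MORPH_OPEN,np.ones((3,3)))
    k,l,s,ce=cv2.connectedComponentsWithStats(m); i=l[v,u]; reg=l==i
    h=atz(c,hull(reg),.028); cc,r=circ(h); print("  hull",s[i],cc.round(4),r.round(4))
    top=P[reg]; top=top[top[:,2]>.0245]; print("  top z",np.median(top[:,2]),"mid",((top.min(0)+top.max(0))/2).round(4),(top.max(0)-top.min(0)).round(4), top.mean(0).round(4))
    D=np.hypot(P[...,0]-cc[0],P[...,1]-cc[1]); q=P[(D<.055)&(D>r+.004)&(P[...,2]>.0175)]
    if len(q): print("  pin",len(q),q.mean(0).round(4),q[:,2].max(), (q.mean(0)[:2]-cc).round(4))
q=P[(np.hypot(P[...,0]-.56,P[...,1]+.08)<.05)&(P[...,2]>.045)]; print("tin",circ(q),q.mean(0),q.max(0)-q.min(0))
E
```

```text
mini [ 24 194 247] [0.6569 0.0338 0.0291]
  hull [158  20  30  33 790] [0.6567 0.0345] 0.02
  top z 0.027775598576897126 mid [0.658  0.0364 0.0275] [0.0335 0.0335 0.0052] [0.6582 0.0365 0.0277]
  pin 14 [0.6452 0.0573 0.0234] 0.025898527232417867 [-0.0115  0.0228]
small [ 20 198 183] [ 0.6472 -0.1966  0.0289]
  hull [ 326   25   38   40 1200] [ 0.6472 -0.1952] 0.0249
  top z 0.027533776855358433 mid [ 0.6485 -0.1976  0.0274] [0.0446 0.0436 0.0057] [ 0.6486 -0.1971  0.0275]
  pin 8 [ 0.6685 -0.1743  0.0229] 0.024963664535599006 [0.0213 0.0209]
medium [ 24 173 250] [0.4713 0.0329 0.0288]
  hull [ 164  153   39   38 1182] [0.4715 0.0332] 0.0297
  top z 0.02772180606807123 mid [0.4702 0.0342 0.0275] [0.0527 0.0531 0.0059] [0.4707 0.0344 0.0277]
  pin 778 [ 0.498  -0.0103  0.3985] 0.4055963015835616 [ 0.0265 -0.0435]
large [ 20 183 177] [ 0.4719 -0.1916  0.0261]
  hull [ 308  150   47   45 1639] [ 0.4724 -0.1907] 0.035
  top z 0.027536976422924853 mid [ 0.4713 -0.194   0.0272] [0.0622 0.0632 0.0052] [ 0.4714 -0.1934  0.0275]
  pin 191 [ 0.4961 -0.1492  0.3773] 0.40226739101475684 [0.0237 0.0415]
tin (array([ 0.53953443, -0.08045528]), np.float64(0.028754700244565366)) [ 0.52131477 -0.08412297  0.37100737] [0.07023798 0.06126471 0.37703702]
```

>>> drive_tool(steps="0.1 0 0 0 0 0;0.2 0 0 0 0 0;0.28 0 0 0 0 0;0.34 0 0 0 0 0;0.36 0 0 0 0 0;0.36 0 0 0 0 0;0.36 0 0 0 0 0;0.36 0 0 0 0 0")

```text
time_s: 2.65
ee_pos: [0.6793, -0.0819, 0.3494]
tool_rot: [0.0, 1.0, -0.001, -0.0]
force: [-0.3, 0.6, 0.2]
width: 0.997
finger_force: 0.0
```

```bash
cat >> h.py <<'E'
def tops(P,x,y,z,r,tol=.006):
    q=P[(np.hypot(P[...,0]-x,P[...,1]-y)<r)&(np.abs(P[...,2]-z)<tol)]
    for _ in range(3):
        m=np.abs(q[:,2]-np.median(q[:,2]))<.0025; c=q[m].mean(0)
    e,rad=cv2.minEnclosingCircle(np.float32(q[m][:,:2]))
    return len(q[m]),c.round(4),np.round(e,4),round(rad,4)
E
python3 - <<'E'
from h import *
im,d=vision.get_image("wrist"); c=vision.get_calibration("wrist"); P=cloud(c,d); cv2.imwrite("pics/w2.png",im)
for n,x,y,r in [("mini",.658,.0365,.022),("small",.6486,-.1973,.027),("medium",.4705,.0343,.032),("large",.4713,-.1935,.037)]: print(n,tops(P,x,y,.028,r))
print(tops(P,.555,-.08,.051,.04))
go(.57,.34,.35)
E
```

```text
mini (367, array([0.6593, 0.0365, 0.0283]), array([0.6583, 0.0394]), 0.0195)
small (619, array([ 0.6499, -0.1978,  0.0282]), array([ 0.6494, -0.1978]), 0.0223)
medium (673, array([0.4715, 0.0347, 0.0283]), array([0.4708, 0.0347]), 0.0271)
large (948, array([ 0.4718, -0.1932,  0.0281]), array([ 0.4705, -0.1937]), 0.0323)
(703, array([ 0.5588, -0.0847,  0.0512]), array([ 0.5583, -0.0848]), 0.0247)
pos [ 0.6791 -0.082   0.3498] t 2.7 row [-2.197e-01 -8.437e-01 -7.000e-04  1.000e-04 -0.000e+00 -3.000e-04]
```

>>> drive_tool(steps="-0.22 -0.84 0 0 0 0;-0.22 -0.84 0 0 0 0;-0.22 -0.84 0 0 0 0;-0.22 -0.84 0 0 0 0;-0.22 -0.84 0 0 0 0;-0.22 -0.84 0 0 0 0;-0.22 -0.84 0 0 0 0;-0.22 -0.84 0 0 0 0")

```text
time_s: 3.37
ee_pos: [0.5945, 0.2419, 0.3505]
tool_rot: [0.0, 1.0, -0.001, 0.001]
force: [1.2, -0.4, 0.4]
width: 1.0
finger_force: 0.0
```

>>> drive_tool(steps="-0.06 -0.22 0.05 0 0 0;-0.06 -0.22 0.1 0 0 0;-0.06 -0.22 0.14 0 0 0;-0.06 -0.22 0.16 0 0 0;-0.06 -0.22 0.16 0 0 0;-0.06 -0.22 0.16 0 0 0;-0.06 -0.22 0.16 0 0 0;-0.06 -0.22 0.16 0 0 0")

```text
time_s: 4.03
ee_pos: [0.5671, 0.3497, 0.2714]
tool_rot: [-0.0, 1.0, -0.002, 0.001]
force: [0.3, -0.4, -0.2]
width: 1.001
finger_force: 0.0
```

```bash
python3 - <<'E'
from h import *
go(.57,.34,.27)
im,d=vision.get_image("wrist"); c=vision.get_calibration("wrist"); P=cloud(c,d)
cv2.imwrite("pics/w3.png",im)
x,y=.547,.35
for z,r in [(.068,.03),(.054,.035),(.04,.04),(.026,.045)]: print(tops(P,x,y,z,r))
q=P[(np.hypot(P[...,0]-x,P[...,1]-y)<.05)&(P[...,2]>.02)]
print(np.histogram(q[:,2],np.arange(.02,.08,.004)))
E
```

```text
pos [0.5671 0.3497 0.2714] t 4.03 row [ 0.0058  0.0193  0.0028 -0.0001 -0.0004 -0.0006]
(711, array([0.5503, 0.3636, 0.0678]), array([0.5499, 0.3641]), 0.0177)
(315, array([0.56  , 0.3599, 0.0536]), array([0.5507, 0.3639]), 0.0227)
(362, array([0.5645, 0.36  , 0.0396]), array([0.5518, 0.3639]), 0.0277)
(409, array([0.5675, 0.3554, 0.0256]), array([0.5529, 0.3629]), 0.0328)
(array([ 30, 428,  26,  24, 286, 137,  22,  30, 330,  27,  26, 463, 284,
         0]), array([0.02 , 0.024, 0.028, 0.032, 0.036, 0.04 , 0.044, 0.048, 0.052,
       0.056, 0.06 , 0.064, 0.068, 0.072, 0.076]))
```

View pics/w3.png

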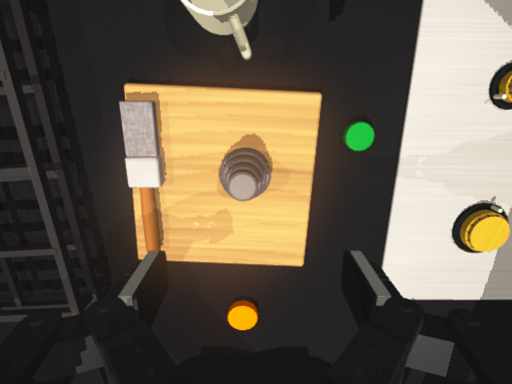

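The stack is at pixel (243,180). Fitted radii of 17.7, 22.7, 27.7 and 32.8 mm match the four caps. The green disc (360,136) and orange disc (243,315) are clearly separate. Before descending I'll measure the fingertip height.

```bash
python3 - <<'E'
from h import *
o=monitor.get_obs()["ee_pos"]
im,d=vision.get_image("wrist"); c=vision.get_calibration("wrist"); P=cloud(c,d)
q=P[(np.abs(P[...,0]-o[0])<.06)&(np.abs(P[...,1]-o[1])<.08)&(P[...,2]>.15)]-o
for s in (1,-1):
    a=q[q[:,1]*s>0]; print(len(a),np.percentile(a[:,2],[0,1,5,50]).round(4), a[a[:,2]<np.percentile(a[:,2],5)].mean(0).round(4))
    b=a[np.abs(a[:,0])<.012]; print(b[b[:,2]<.02][:,1].min() if s>0 else b[b[:,2]<.02][:,1].max())
go(.5502,.3639,.13)
E
```

```text
16547 [-0.0066 -0.0007  0.0105  0.0515] [0.0044 0.046  0.0036]
0.04306353087532083
16392 [-0.007  -0.0009  0.0106  0.0512] [ 0.0042 -0.0439  0.0037]
-0.04077541156447895
pos [0.5669 0.3499 0.2709] t 4.13 row [-3.400e-02 -2.760e-02  2.817e-01 -1.000e-04 -3.000e-04 -5.000e-04]
```

>>> drive_tool(steps="-0.034 -0.028 0.08 0 0 0;-0.034 -0.028 0.16 0 0 0;-0.034 -0.028 0.23 0 0 0;-0.034 -0.028 0.29 0 0 0;-0.034 -0.028 0.34 0 0 0;-0.034 -0.028 0.38 0 0 0;-0.034 -0.028 0.396 0 0 0;-0.034 -0.028 0.396 0 0 0")

```text
time_s: 4.8
ee_pos: [0.5488, 0.3641, 0.0702]
tool_rot: [0.001, 1.0, -0.001, -0.001]
force: [-0.4, -0.0, 0.0]
width: 0.997
finger_force: 0.0
```

>>> drive_tool(steps="0 0 0 0 0 0;0 0 0 0 0 0;0 0 0 0 0 0;0 0 0 0 0 0;0 0 0 0 0 0;0 0 0 0 0 0;0 0 0 0 0 0;0 0 0 0 0 0", jaw=0.1, squeeze=25)

```text
time_s: 5.47
ee_pos: [0.5491, 0.3649, 0.0715]
tool_rot: [-0.0, 1.0, -0.001, 0.0]
force: [-0.2, 0.2, 0.4]
width: 0.547
finger_force: 0.0
```

```bash
python3 - <<'E'
from h import *
o=monitor.get_obs()["ee_pos"]
im,d=vision.get_image("wrist"); c=vision.get_calibration("wrist"); P=cloud(c,d)
cv2.imwrite("pics/w4.png",im)
print(tops(P,.5502,.3639,.068,.022))
go(.5502,.3639,.0725); print(monitor.get_obs()["width"])
q=P[(np.abs(P[...,0]-o[0])<.012)&(np.abs(P[...,1]-o[1])<.045)&(P[...,2]<.1)&(np.abs(P[...,1]-o[1])>.0185)]-o
print(np.percentile(q[:,2],[0,10,20,30,50]).round(4))
E
```

```text
(3775, array([0.5511, 0.3642, 0.068 ]), array([0.5503, 0.362 ]), 0.0201)
pos [0.5491 0.3649 0.0714] t 5.52 row [ 0.0023  0.002  -0.0022 -0.      0.     -0.0002]
0.5524206562936147
[-0.0613 -0.0595 -0.0458 -0.0184 -0.0013]
```

View pics/w4.png

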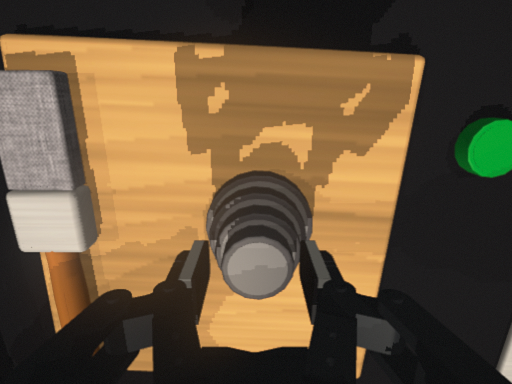

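The jaws sit centred around the top cap at about (258,268), with the wider caps below it. Closing now.

>>> drive_tool(steps="0.003 0 -0.002 0 0 0;0.003 0 -0.002 0 0 0;0.003 0 -0.002 0 0 0;0.003 0 -0.002 0 0 0;0.003 0 -0.002 0 0 0;0.003 0 -0.002 0 0 0;0.003 0 -0.002 0 0 0;0.003 0 -0.002 0 0 0", jaw=-1, squeeze=30)

```text
time_s: 6.18
ee_pos: [0.5507, 0.3649, 0.0725]
tool_rot: [-0.0, 1.0, -0.001, 0.0]
force: [1.5, -0.3, 2.5]
width: 0.405
finger_force: 30.0
```

>>> drive_tool(steps="0 0 0 0 0 0;0 0 -0.02 0 0 0;0 0 -0.06 0 0 0;0 0 -0.1 0 0 0;0 0 -0.13 0 0 0;0 0 -0.16 0 0 0;0 0 -0.16 0 0 0;0 0 -0.16 0 0 0")

```text
time_s: 6.85
ee_pos: [0.5507, 0.3649, 0.1531]
tool_rot: [-0.0, 1.0, -0.001, 0.0]
force: [0.8, -0.1, -1.0]
width: 0.406
finger_force: 30.0
```

```bash
python3 - <<'E'
from h import *
im,d=vision.get_image("wrist"); c=vision.get_calibration("wrist"); o=monitor.get_obs(); P=cloud(c,d)
cv2.imwrite("pics/w5.png",im); print(o["width"],o["finger_force"])
p=o["ee_pos"]
q=P[(np.hypot(P[...,0]-p[0],P[...,1]-p[1])<.022)&(np.abs(P[...,1]-p[1])<.016)&(P[...,2]>p[2]-.03)&(P[...,2]<p[2]+.01)]-p
print(len(q),np.median(q,0).round(4)); m=np.abs(q[:,2]-np.median(q[:,2]))<.0025; print(q[m].mean(0).round(4),q[m].min(0),q[m].max(0))
# remaining stack
for z,r in [(.054,.03),(.04,.04),(.026,.045)]: print(tops(P,.551,.3639,z,r))
go(.6593,.0365,.25)
E
```

```text
0.4008268458657403 30.01420497894287
4093 [ 0.0034  0.0006 -0.0045]
[ 0.001   0.0004 -0.0045] [-0.01789571 -0.01598502 -0.00703588] [ 0.0175404  0.0159815 -0.0026289]
(2430, array([0.5515, 0.3636, 0.0531]), array([0.5503, 0.3634]), 0.0229)
(830, array([0.5654, 0.3636, 0.0389]), array([0.5515, 0.3635]), 0.0279)
(884, array([0.5694, 0.359 , 0.0249]), array([0.5525, 0.3623]), 0.0329)
pos [0.5504 0.3646 0.1522] t 6.9 row [ 2.187e-01  6.560e-01 -1.955e-01  0.000e+00  0.000e+00 -3.000e-04]
```

View pics/w5.png

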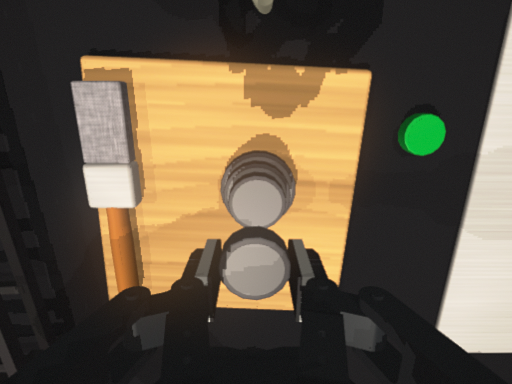

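>>> drive_tool(steps="0.03 0.05 -0.016 0 0 0;0.05 0.13 -0.016 0 0 0;0.07 0.21 -0.016 0 0 0;0.09 0.29 -0.016 0 0 0;0.11 0.37 -0.016 0 0 0;0.13 0.45 -0.016 0 0 0;0.15 0.53 -0.016 0 0 0;0.17 0.58 -0.016 0 0 0")

```text
time_s: 7.57
ee_pos: [0.635, 0.0695, 0.1592]
tool_rot: [0.001, 1.0, -0.002, -0.001]
force: [-0.2, 0.2, -1.3]
width: 0.404
finger_force: 30.1
```

>>> drive_tool(steps="0.009 0.04 0 0 0 0;0.009 0.065 0 0 0 0;0.009 0.076 0 0 0 0;0.009 0.076 0 0 0 0;0.009 0.076 0 0 0 0;0.009 0.076 0 0 0 0;0.009 0.076 0 0 0 0;0.009 0.076 0 0 0 0")

```text
time_s: 8.23
ee_pos: [0.6394, 0.0379, 0.1604]
tool_rot: [-0.0, 1.0, -0.0, -0.0]
force: [0.7, 0.1, 0.2]
width: 0.405
finger_force: 30.1
```

```bash
cat >> h.py <<'E'
def held(P,p,r):
    "cap held: centre and top relative to the TCP"
    q=P[(np.hypot(P[...,0]-p[0],P[...,1]-p[1])<r+.006)&(np.abs(P[...,1]-p[1])<r-.002)&(P[...,2]>p[2]-.02)&(P[...,2]<p[2]+.012)]-p
    m=np.abs(q[:,2]-np.median(q[:,2]))<.0025; q=q[m]; s=q[np.abs(q[:,1])<.006]
    print("held: mean",q.mean(0).round(4),"x ext",s[:,0].min().round(4),s[:,0].max().round(4))
def burner(name,x,y,r,rc):
    p=monitor.get_obs()["ee_pos"]; im,d=vision.get_image("wrist"); c=vision.get_calibration("wrist"); P=cloud(c,d)
    cv2.imwrite(f"pics/b_{name}.png",im); held(P,p,rc)
    print("seat",tops(P,x,y,.028,r+.006,.005))
    q=P[(np.hypot(P[...,0]-x,P[...,1]-y)<r+.008)&(np.abs(P[...,2]-.028)<.003)]
    yy=q[:,1]; print(" n",len(q),"x",np.percentile(q[:,0],[.5,99.5]).round(4),"y",np.percentile(yy,[.5,99.5]).round(4))
    for i in range(4):    # width of seat across y in bands of x, midpoint
        a=q[np.abs(q[:,0]-(x-.012+.008*i))<.002]
        if len(a)>20: print("  band",round(x-.012+.008*i,4),a[:,1].min().round(4),a[:,1].max().round(4),"mid",((a[:,1].min()+a[:,1].max())/2).round(4))
    go(x,y,.0485)
E
python3 - <<'E'
from h import *
burner("mini",.6593,.0365,.016,.018)
E
```

```text
held: mean [ 0.001   0.0003 -0.0044] x ext -0.0183 0.0177
seat (1098, array([0.6595, 0.0365, 0.0279]), array([0.659 , 0.0366]), 0.0173)
 n 1107 x [0.6432 0.675 ] y [0.0207 0.0529]
  band 0.6473 0.0248 0.0574 mid 0.0411
  band 0.6553 0.0206 0.0529 mid 0.0367
  band 0.6633 0.0207 0.0519 mid 0.0363
  band 0.6713 0.0252 0.0483 mid 0.0368
pos [0.6395 0.0376 0.1604] t 8.28 row [ 3.970e-02  2.200e-03  2.238e-01 -0.000e+00 -0.000e+00 -1.000e-04]
```

View pics/b_mini.png

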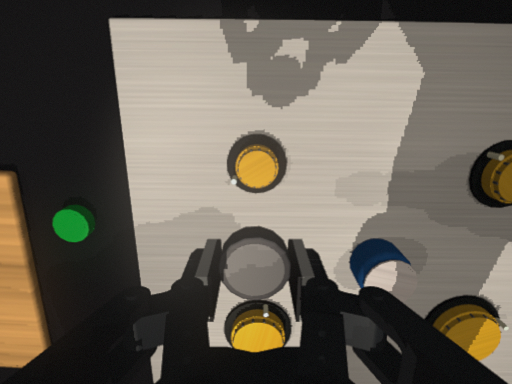

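The mini burner is at (257,168) with a seat radius of 17 mm, and the cap is held level at (255,262). Lowering it.

>>> drive_tool(steps="0.02 0.002 0 0 0 0;0.04 0.002 0.05 0 0 0;0.04 0.002 0.1 0 0 0;0.04 0.002 0.15 0 0 0;0.04 0.002 0.18 0 0 0;0.04 0.002 0.2 0 0 0;0.04 0.002 0.21 0 0 0;0.04 0.002 0.215 0 0 0")

```text
time_s: 8.95
ee_pos: [0.6597, 0.0359, 0.0529]
tool_rot: [-0.0, 1.0, -0.001, 0.0]
force: [1.1, -0.7, -0.4]
width: 0.409
finger_force: 30.1
```

>>> drive_tool(steps="0 0 0.004 0 0 0;0 0 0.007 0 0 0;0 0 0.009 0 0 0;0 0 0.011 0 0 0;0 0 0.011 0 0 0;0 0 0.011 0 0 0;0 0 0.011 0 0 0;0 0 0.011 0 0 0")

```text
time_s: 9.62
ee_pos: [0.6596, 0.0357, 0.0475]
tool_rot: [-0.0, 1.0, -0.001, 0.0]
force: [-0.5, 0.4, -0.1]
width: 0.411
finger_force: 30.1
```

```bash
python3 - <<'E'
from h import *
go(.6594,.0365,.0472)
E
```

```text
pos [0.6596 0.0357 0.0475] t 9.62 row [-0.0004 -0.0016  0.0006 -0.     -0.     -0.0002]
```

>>> drive_tool(steps="0 -0.001 0.001 0 0 0;0 -0.001 0.0015 0 0 0;0 -0.001 0.002 0 0 0;0 -0.001 0.002 0 0 0;0 -0.001 0.002 0 0 0;0 -0.001 0.002 0 0 0;0 -0.001 0.002 0 0 0;0 -0.001 0.002 0 0 0")

```text
time_s: 10.28
ee_pos: [0.6595, 0.0363, 0.0465]
tool_rot: [-0.0, 1.0, -0.001, -0.0]
force: [-3.1, 0.4, 4.5]
width: 0.404
finger_force: 30.4
```

>>> drive_tool(steps="0 0 0 0 0 0;0 0 0 0 0 0;0 0 0 0 0 0;0 0 0 0 0 0;0 0 0 0 0 0;0 0 0 0 0 0;0 0 0 0 0 0;0 0 0 0 0 0", jaw=0.4)

```text
time_s: 10.95
ee_pos: [0.6596, 0.0362, 0.0464]
tool_rot: [-0.0, 1.0, -0.001, -0.0]
force: [-0.7, 0.6, 0.2]
width: 0.696
finger_force: 0.0
```

>>> drive_tool(steps="0 0 0 0 0 0;0 0 -0.03 0 0 0;0 0 -0.07 0 0 0;0 0 -0.12 0 0 0;0 0 -0.17 0 0 0;-0.02 0 -0.22 0 0 0;-0.03 0 -0.22 0 0 0;-0.03 0 -0.22 0 0 0")

```text
time_s: 11.62
ee_pos: [0.6446, 0.0363, 0.1589]
tool_rot: [0.0, 1.0, -0.001, 0.001]
force: [0.4, -0.1, -1.5]
width: 0.7
finger_force: 0.0
```

```bash
cat >> h.py <<'E'
def placed(x,y,r):
    im,d=vision.get_image("wrist"); c=vision.get_calibration("wrist"); P=cloud(c,d)
    print("placed",tops(P,x,y,.042,r+.008,.008))
    q=P[(np.hypot(P[...,0]-x,P[...,1]-y)<r+.008)&(np.abs(P[...,2]-.042)<.005)]
    print("  mid",((q.min(0)+q.max(0))/2).round(4),"ext",(q.max(0)-q.min(0)).round(4)); A=np.c_[q[:,:2],np.ones(len(q))]; print("  slope",np.linalg.lstsq(A,q[:,2],rcond=None)[0].round(3))
    cv2.imwrite("pics/placed_%.3f.png"%r,im)
E
python3 - <<'E'
from h import *
placed(.6593,.0366,.018)
go(.5505,.3636,.2)
E
```

```text
placed (1394, array([0.6596, 0.0369, 0.0406]), array([0.6592, 0.0368]), 0.0179)
  mid [0.659  0.0369 0.04  ] ext [0.0353 0.0356 0.0053]
  slope [-0.01   0.001  0.047]
pos [0.6445 0.0361 0.1575] t 11.67 row [-1.889e-01 -6.547e-01 -8.540e-02  1.000e-04 -2.000e-04 -2.000e-04]
```

>>> drive_tool(steps="-0.02 -0.07 0 0 0 0;-0.04 -0.15 0 0 0 0;-0.06 -0.23 0 0 0 0;-0.09 -0.31 0 0 0 0;-0.11 -0.39 0 0 0 0;-0.13 -0.46 0 0 0 0;-0.15 -0.54 0 0 0 0;-0.17 -0.6 0 0 0 0", jaw=0.8)

```text
time_s: 12.33
ee_pos: [0.5586, 0.3395, 0.1558]
tool_rot: [-0.0, 1.0, 0.0, -0.001]
force: [0.1, -0.0, 0.4]
width: 0.902
finger_force: 0.0
```

>>> drive_tool(steps="-0.018 -0.04 0 0 0 0;-0.018 -0.055 0.02 0 0 0;-0.018 -0.055 0.04 0 0 0;-0.018 -0.055 0.05 0 0 0;-0.018 -0.055 0.05 0 0 0;-0.018 -0.055 0.05 0 0 0;-0.018 -0.055 0.05 0 0 0;-0.018 -0.055 0.05 0 0 0")

```text
time_s: 13.0
ee_pos: [0.5516, 0.3632, 0.1318]
tool_rot: [-0.0, 1.0, -0.001, 0.0]
force: [-0.2, -0.3, 0.2]
width: 0.898
finger_force: 0.0
```

```bash
python3 - <<'E'
from h import *
im,d=vision.get_image("wrist"); c=vision.get_calibration("wrist"); P=cloud(c,d)
print(tops(P,.5505,.3636,.054,.03)); go(.5505,.3636,.0575)
E
```

```text
(2934, array([0.5515, 0.3641, 0.0541]), array([0.5504, 0.3641]), 0.0231)
pos [0.5515 0.3634 0.1319] t 13.05 row [-2.200e-03 -3.000e-04  1.487e-01 -0.000e+00 -1.000e-04 -4.000e-04]
```

>>> drive_tool(steps="-0.002 -0.001 0.04 0 0 0;-0.002 -0.001 0.08 0 0 0;-0.002 -0.001 0.11 0 0 0;-0.002 -0.001 0.13 0 0 0;-0.002 -0.001 0.14 0 0 0;-0.002 -0.001 0.148 0 0 0;-0.002 -0.001 0.148 0 0 0;-0.002 -0.001 0.148 0 0 0")

```text
time_s: 13.72
ee_pos: [0.5503, 0.3646, 0.058]
tool_rot: [-0.0, 1.0, -0.001, 0.0]
force: [-0.0, 0.5, -0.1]
width: 0.902
finger_force: 0.0
```

```bash
python3 - <<'E'
from h import *
go(.5505,.3638,.0575)
E
```

```text
pos [0.5503 0.3646 0.058 ] t 13.72 row [ 0.0004  0.0016  0.0009 -0.0001 -0.0001 -0.0003]
```

Close, then lift.

>>> drive_tool(steps="0 0.001 0 0 0 0;0 0.001 0 0 0 0;0 0.001 0 0 0 0;0 0.001 0 0 0 0;0 0.001 0 0 0 0;0 0.001 0 0 0 0;0 0.001 0 0 0 0;0 0.001 0 0 0 0", jaw=-1)

```text
time_s: 14.38
ee_pos: [0.5503, 0.364, 0.0582]
tool_rot: [-0.0, 1.0, -0.001, 0.0]
force: [-1.6, -1.4, 6.7]
width: 0.524
finger_force: 29.8
```

>>> drive_tool(steps="0 0 0 0 0 0;0 0 0 0 0 0;0 0 -0.02 0 0 0;0 0 -0.06 0 0 0;0 0 -0.1 0 0 0;0 0 -0.14 0 0 0;0 0 -0.19 0 0 0;0 0 -0.2 0 0 0")

```text
time_s: 15.05
ee_pos: [0.5511, 0.365, 0.1622]
tool_rot: [-0.001, 1.0, -0.001, 0.002]
force: [-0.9, 0.8, -0.4]
width: 0.519
finger_force: 31.0
```

```bash
python3 - <<'E'
from h import *
p=monitor.get_obs()["ee_pos"]; im,d=vision.get_image("wrist"); c=vision.get_calibration("wrist"); P=cloud(c,d); held(P,p,.023)
for z,r in [(.04,.034),(.026,.04)]: print(tops(P,.5515,.3635,z,r))
go(.63,-.1975,.16)
E
```

```text
held: mean [ 0.0018  0.0003 -0.005 ] x ext -0.0229 0.0232
(2963, array([0.5542, 0.3637, 0.0392]), array([0.5519, 0.3637]), 0.0279)
(835, array([0.5696, 0.3592, 0.0251]), array([0.5531, 0.3627]), 0.033)
pos [0.5511 0.3648 0.1614] t 15.1 row [ 1.5950e-01  1.1243e+00  5.0000e-04 -4.0000e-04 -6.0000e-04 -2.0000e-04]
```

>>> drive_tool(steps="0.01 0.06 0 0 0 0;0.02 0.14 0 0 0 0;0.03 0.22 0 0 0 0;0.04 0.3 0 0 0 0;0.05 0.38 0 0 0 0;0.06 0.46 0 0 0 0;0.07 0.54 0 0 0 0;0.08 0.62 0 0 0 0")

```text
time_s: 15.77
ee_pos: [0.5892, 0.0517, 0.1571]
tool_rot: [0.0, 1.0, -0.001, -0.0]
force: [1.4, -1.0, -1.0]
width: 0.519
finger_force: 31.0
```

>>> drive_tool(steps="0.01 0.08 0 0 0 0;0.02 0.16 0 0 0 0;0.04 0.24 0 0 0 0;0.06 0.32 0 0 0 0;0.08 0.4 0 0 0 0;0.08 0.46 0 0 0 0;0.08 0.5 0 0 0 0;0.08 0.505 0 0 0 0")

```text
time_s: 16.43
ee_pos: [0.6281, -0.2041, 0.1564]
tool_rot: [0.001, 1.0, -0.004, -0.001]
force: [-0.3, 0.0, -1.2]
width: 0.525
finger_force: 31.0
```

>>> drive_tool(steps="0 0 0 0 0 0;0 0 0 0 0 0;0 0 0 0 0 0;0 0 0 0 0 0;0 0 0 0 0 0;0 0 0 0 0 0;0 0 0 0 0 0;0 0 0 0 0 0")

```text
time_s: 17.1
ee_pos: [0.6292, -0.1986, 0.1574]
tool_rot: [-0.0, 1.0, -0.001, -0.0]
force: [0.8, 0.0, -0.9]
width: 0.521
finger_force: 31.0
```

```bash
python3 - <<'E'
from h import *
burner("small",.6499,-.1975,.021,.023)
E
```

```text
held: mean [ 0.0017  0.0004 -0.0042] x ext -0.0229 0.0233
seat (1893, array([ 0.6498, -0.198 ,  0.0279]), array([ 0.6491, -0.198 ]), 0.0224)
 n 1903 x [0.6291 0.67  ] y [-0.2188 -0.177 ]
  band 0.6379 -0.2156 -0.1799 mid -0.1978
  band 0.6459 -0.219 -0.1766 mid -0.1978
  band 0.6539 -0.2196 -0.1769 mid -0.1983
  band 0.6619 -0.2161 -0.1805 mid -0.1983
pos [ 0.6292 -0.1987  0.1574] t 17.15 row [ 4.140e-02 -2.400e-03  2.177e-01 -0.000e+00  0.000e+00 -2.000e-04]
```

>>> drive_tool(steps="0.02 -0.001 0 0 0 0;0.04 -0.001 0.05 0 0 0;0.0405 -0.001 0.1 0 0 0;0.0405 -0.001 0.15 0 0 0;0.0405 -0.001 0.18 0 0 0;0.0405 -0.001 0.2 0 0 0;0.0405 -0.001 0.21 0 0 0;0.0405 -0.001 0.212 0 0 0")

```text
time_s: 17.82
ee_pos: [0.6495, -0.1983, 0.0512]
tool_rot: [-0.0, 1.0, -0.001, -0.0]
force: [-0.3, -0.1, -1.6]
width: 0.526
finger_force: 31.0
```

>>> drive_tool(steps="0 0 0.002 0 0 0;0 0 0.004 0 0 0;0 0 0.005 0 0 0;0 0 0.006 0 0 0;0 0 0.006 0 0 0;0 0 0.006 0 0 0;0 0 0.006 0 0 0;0 0 0.006 0 0 0")

```text
time_s: 18.48
ee_pos: [0.6495, -0.1983, 0.0484]
tool_rot: [0.0, 1.0, -0.001, 0.0]
force: [-0.1, -0.5, -0.2]
width: 0.524
finger_force: 31.0
```

```bash
python3 - <<'E'
from h import *
go(.6494,-.1983,.0465)
E
```

```text
pos [ 0.6495 -0.1983  0.0484] t 18.48 row [-0.0002 -0.      0.0039  0.     -0.     -0.0002]
```

>>> drive_tool(steps="0 0 0.001 0 0 0;0 0 0.002 0 0 0;0 0 0.003 0 0 0;0 0 0.0035 0 0 0;0 0 0.0035 0 0 0;0 0 0.0035 0 0 0;0 0 0.0035 0 0 0;0 0 0.0035 0 0 0")

```text
time_s: 19.15
ee_pos: [0.6494, -0.1983, 0.0466]
tool_rot: [-0.0, 1.0, -0.001, -0.0]
force: [-0.1, -0.1, -1.3]
width: 0.525
finger_force: 31.0
```

>>> drive_tool(steps="0 0 0 0 0 0;0 0 0 0 0 0;0 0 0 0 0 0;0 0 0 0 0 0;0 0 0 0 0 0;0 0 0 0 0 0;0 0 0 0 0 0;0 0 0 0 0 0", jaw=0.6)

```text
time_s: 19.82
ee_pos: [0.6494, -0.1983, 0.0466]
tool_rot: [-0.0, 1.0, -0.001, -0.0]
force: [0.2, -0.9, 0.2]
width: 0.802
finger_force: 0.0
```

>>> drive_tool(steps="0 0 0 0 0 0;0 0 -0.03 0 0 0;0 0 -0.07 0 0 0;0 0 -0.12 0 0 0;0 0 -0.17 0 0 0;-0.02 0 -0.22 0 0 0;-0.03 0 -0.22 0 0 0;-0.03 0 -0.22 0 0 0")

```text
time_s: 20.48
ee_pos: [0.6344, -0.1987, 0.1592]
tool_rot: [0.001, 1.0, -0.001, 0.001]
force: [0.1, -0.5, -0.2]
width: 0.802
finger_force: 0.0
```

```bash
python3 - <<'E'
from h import *
placed(.6496,-.198,.023)
go(.551,.3636,.13)
E
```

```text
placed (2290, array([ 0.6501, -0.1973,  0.0406]), array([ 0.6493, -0.1973]), 0.0229)
  mid [ 0.6494 -0.1974  0.0399] ext [0.0452 0.045  0.0058]
  slope [-0.01   0.003  0.047]
pos [ 0.6343 -0.1986  0.1578] t 20.53 row [-1.688e-01 -1.124e+00  5.460e-02  1.000e-04 -2.000e-04 -3.000e-04]
```

>>> drive_tool(steps="-0.01 -0.06 0 0 0 0;-0.02 -0.14 0 0 0 0;-0.03 -0.22 0 0 0 0;-0.04 -0.3 0 0 0 0;-0.05 -0.38 0 0 0 0;-0.06 -0.46 0 0 0 0;-0.07 -0.54 0 0 0 0;-0.08 -0.62 0 0 0 0", jaw=1)

```text
time_s: 21.2
ee_pos: [0.5942, 0.1137, 0.1561]
tool_rot: [0.0, 1.0, -0.001, -0.001]
force: [1.1, 0.3, -0.4]
width: 0.998
finger_force: 0.0
```

>>> drive_tool(steps="-0.01 -0.08 0 0 0 0;-0.02 -0.16 0 0 0 0;-0.04 -0.24 0 0 0 0;-0.06 -0.32 0 0 0 0;-0.08 -0.4 0 0 0 0;-0.087 -0.46 0.01 0 0 0;-0.087 -0.5 0.03 0 0 0;-0.087 -0.505 0.05 0 0 0")

```text
time_s: 21.87
ee_pos: [0.5499, 0.3694, 0.1309]
tool_rot: [-0.001, 1.0, 0.002, -0.001]
force: [-0.6, 0.0, -0.6]
width: 0.998
finger_force: 0.0
```

>>> drive_tool(steps="0 0 0 0 0 0;0 0 0 0 0 0;0 0 0 0 0 0;0 0 0 0 0 0;0 0 0 0 0 0;0 0 0 0 0 0;0 0 0 0 0 0;0 0 0 0 0 0")

```text
time_s: 22.53
ee_pos: [0.552, 0.3642, 0.1319]
tool_rot: [-0.0, 1.0, -0.001, 0.0]
force: [0.2, -0.5, 0.2]
width: 1.0
finger_force: 0.0
```

```bash
python3 - <<'E'
from h import *
im,d=vision.get_image("wrist"); c=vision.get_calibration("wrist"); P=cloud(c,d)
print(tops(P,.5519,.3637,.04,.033)); go(.5519,.3637,.043)
E
```

```text
(3906, array([0.5529, 0.364 , 0.04  ]), array([0.5518, 0.364 ]), 0.028)
pos [0.5519 0.3643 0.1318] t 22.58 row [-0.      0.0011  0.1776 -0.     -0.     -0.0003]
```

>>> drive_tool(steps="0 0.001 0.05 0 0 0;0 0.001 0.1 0 0 0;0 0.001 0.14 0 0 0;0 0.001 0.16 0 0 0;0 0.001 0.17 0 0 0;0 0.001 0.177 0 0 0;0 0.001 0.177 0 0 0;0 0.001 0.177 0 0 0")

```text
time_s: 23.25
ee_pos: [0.5522, 0.3642, 0.0441]
tool_rot: [-0.0, 1.0, -0.001, 0.0]
force: [0.2, 0.7, 0.2]
width: 0.996
finger_force: 0.0
```

>>> drive_tool(steps="0 0 0 0 0 0;0 0 0 0 0 0;0 0 0 0 0 0;0 0 0 0 0 0;0 0 0 0 0 0;0 0 0 0 0 0;0 0 0 0 0 0;0 0 0 0 0 0", jaw=-1)

```text
time_s: 23.92
ee_pos: [0.5521, 0.3641, 0.0441]
tool_rot: [-0.0, 1.0, -0.001, 0.0]
force: [-2.3, -1.1, 7.5]
width: 0.639
finger_force: 30.2
```

>>> drive_tool(steps="0 0 0 0 0 0;0 0 0 0 0 0;0 0 -0.02 0 0 0;0 0 -0.06 0 0 0;0 0 -0.12 0 0 0;0 0 -0.18 0 0 0;0 0 -0.22 0 0 0;0 0 -0.23 0 0 0")

```text
time_s: 24.58
ee_pos: [0.5529, 0.3649, 0.1628]
tool_rot: [-0.001, 1.0, -0.001, 0.002]
force: [0.7, 0.1, -0.6]
width: 0.644
finger_force: 32.4
```

```bash
python3 - <<'E'
from h import *
p=monitor.get_obs()["ee_pos"]; im,d=vision.get_image("wrist"); c=vision.get_calibration("wrist"); P=cloud(c,d); held(P,p,.028)
for z,r in [(.026,.04)]: print(tops(P,.5525,.363,z,r))
go(.44,.0347,.16)
E
```

```text
held: mean [ 0.0014  0.0003 -0.0051] x ext -0.0283 0.0274
(3441, array([0.5576, 0.3623, 0.025 ]), array([0.5527, 0.3623]), 0.033)
pos [0.5527 0.3646 0.1617] t 24.63 row [-2.244e-01  6.601e-01  1.100e-03 -4.000e-04 -6.000e-04 -3.000e-04]
```

>>> drive_tool(steps="-0.03 0.05 0 0 0 0;-0.05 0.13 0 0 0 0;-0.07 0.21 0 0 0 0;-0.09 0.29 0 0 0 0;-0.12 0.36 0 0 0 0;-0.14 0.43 0 0 0 0;-0.16 0.5 0 0 0 0;-0.18 0.58 0 0 0 0")

```text
time_s: 25.3
ee_pos: [0.4601, 0.0729, 0.1576]
tool_rot: [-0.0, 1.0, -0.0, -0.0]
force: [1.1, 0.5, -0.3]
width: 0.639
finger_force: 32.4
```

>>> drive_tool(steps="-0.02 0.05 0 0 0 0;-0.025 0.075 0 0 0 0;-0.025 0.08 0 0 0 0;-0.025 0.08 0 0 0 0;-0.025 0.08 0 0 0 0;-0.025 0.08 0 0 0 0;-0.025 0.08 0 0 0 0;-0.025 0.08 0 0 0 0")

```text
time_s: 25.97
ee_pos: [0.4489, 0.0348, 0.158]
tool_rot: [-0.0, 1.0, -0.0, -0.0]
force: [0.5, -0.1, 0.0]
width: 0.636
finger_force: 32.4
```

```bash
python3 - <<'E'
from h import *
burner("medium",.4712,.0347,.026,.028)
E
```

```text
held: mean [ 0.0015  0.0004 -0.004 ] x ext -0.0284 0.0276
seat (2870, array([0.471 , 0.035 , 0.0279]), array([0.4702, 0.0351]), 0.0271)
 n 2886 x [0.4453 0.4962] y [0.0101 0.06  ]
  band 0.4592 0.0108 0.0594 mid 0.0351
  band 0.4672 0.0083 0.0608 mid 0.0346
  band 0.4752 0.0093 0.0598 mid 0.0346
  band 0.4832 0.0105 0.0588 mid 0.0346
pos [0.4489 0.0346 0.158 ] t 26.02 row [ 4.470e-02 -1.000e-04  2.191e-01 -0.000e+00  0.000e+00 -1.000e-04]
```

>>> drive_tool(steps="0.02 0 0 0 0 0;0.04 0 0.05 0 0 0;0.044 0 0.1 0 0 0;0.044 0 0.15 0 0 0;0.044 0 0.18 0 0 0;0.044 0 0.2 0 0 0;0.044 0 0.21 0 0 0;0.044 0 0.215 0 0 0")

```text
time_s: 26.68
ee_pos: [0.4711, 0.0342, 0.0503]
tool_rot: [-0.0, 1.0, -0.001, -0.0]
force: [-0.7, 0.5, -1.3]
width: 0.634
finger_force: 32.5
```

>>> drive_tool(steps="0 0 0.001 0 0 0;0 0 0.002 0 0 0;0 0 0.003 0 0 0;0 0 0.004 0 0 0;0 0 0.004 0 0 0;0 0 0.004 0 0 0;0 0 0.004 0 0 0;0 0 0.004 0 0 0")

```text
time_s: 27.35
ee_pos: [0.4708, 0.034, 0.0487]
tool_rot: [-0.0, 1.0, -0.001, 0.0]
force: [0.3, -0.5, -1.6]
width: 0.639
finger_force: 32.5
```

```bash
python3 - <<'E'
from h import *
go(.4711,.0346,.0464)
E
```

```text
pos [0.4708 0.034  0.0487] t 27.35 row [ 0.0005 -0.0013  0.0047 -0.     -0.     -0.0002]
```

>>> drive_tool(steps="0.0005 -0.001 0.001 0 0 0;0.0005 -0.001 0.002 0 0 0;0.0005 -0.001 0.003 0 0 0;0.0005 -0.001 0.004 0 0 0;0.0005 -0.001 0.0045 0 0 0;0.0005 -0.001 0.0045 0 0 0;0.0005 -0.001 0.0045 0 0 0;0.0005 -0.001 0.0045 0 0 0")

```text
time_s: 28.02
ee_pos: [0.471, 0.0345, 0.0464]
tool_rot: [-0.0, 1.0, -0.001, -0.0]
force: [-0.0, -0.2, -1.5]
width: 0.635
finger_force: 32.5
```

>>> drive_tool(steps="0 0 0 0 0 0;0 0 0 0 0 0;0 0 0 0 0 0;0 0 0 0 0 0;0 0 0 0 0 0;0 0 0 0 0 0;0 0 0 0 0 0;0 0 0 0 0 0", jaw=0.8)

```text
time_s: 28.68
ee_pos: [0.4711, 0.0345, 0.0464]
tool_rot: [-0.0, 1.0, -0.001, -0.0]
force: [0.1, 0.1, -0.2]
width: 0.898
finger_force: 0.0
```

>>> drive_tool(steps="0 0 0 0 0 0;0 0 -0.03 0 0 0;0 0 -0.07 0 0 0;0 0 -0.12 0 0 0;0 0 -0.17 0 0 0;-0.02 0 -0.22 0 0 0;-0.03 0 -0.22 0 0 0;-0.03 0 -0.22 0 0 0")

```text
time_s: 29.35
ee_pos: [0.4558, 0.0343, 0.1574]
tool_rot: [0.0, 1.0, -0.001, 0.001]
force: [0.8, 0.3, -0.6]
width: 0.903
finger_force: 0.0
```

```bash
python3 - <<'E'
from h import *
placed(.4707,.0348,.028)
go(.5527,.363,.13)
E
```

```text
placed (3452, array([0.4716, 0.0353, 0.0412]), array([0.4705, 0.0352]), 0.0281)
  mid [0.4709 0.0351 0.0404] ext [0.0552 0.0551 0.0065]
  slope [-0.004  0.003  0.043]
pos [0.4559 0.0343 0.1565] t 29.4 row [ 1.924e-01 -6.578e-01  5.290e-02  1.000e-04 -1.000e-04 -3.000e-04]
```

>>> drive_tool(steps="0.02 -0.06 0 0 0 0;0.04 -0.13 0 0 0 0;0.06 -0.2 0 0 0 0;0.08 -0.28 0 0 0 0;0.1 -0.35 0 0 0 0;0.12 -0.42 0 0 0 0;0.14 -0.49 0 0 0 0;0.16 -0.56 0 0 0 0", jaw=1)

```text
time_s: 30.07
ee_pos: [0.5365, 0.316, 0.1547]
tool_rot: [0.001, 1.0, -0.001, -0.001]
force: [0.3, -0.2, -0.7]
width: 1.002
finger_force: 0.0
```

>>> drive_tool(steps="0.02 -0.06 0 0 0 0;0.034 -0.097 0.01 0 0 0;0.034 -0.097 0.03 0 0 0;0.034 -0.097 0.05 0 0 0;0.034 -0.097 0.05 0 0 0;0.034 -0.097 0.05 0 0 0;0.034 -0.097 0.05 0 0 0;0.034 -0.097 0.05 0 0 0")

```text
time_s: 30.73
ee_pos: [0.5539, 0.3623, 0.1319]
tool_rot: [-0.0, 1.0, -0.001, 0.0]
force: [-0.2, -0.2, 1.2]
width: 1.003
finger_force: 0.0
```

```bash
python3 - <<'E'
from h import *
im,d=vision.get_image("wrist"); c=vision.get_calibration("wrist"); P=cloud(c,d)
print(tops(P,.5527,.3625,.026,.038)); go(.5527,.3625,.029)
E
```

```text
(4871, array([0.5543, 0.363 , 0.0262]), array([0.553 , 0.3629]), 0.033)
pos [0.5539 0.3624 0.132 ] t 30.78 row [-2.600e-03 -1.000e-04  2.061e-01 -0.000e+00 -1.000e-04 -4.000e-04]
```

>>> drive_tool(steps="-0.002 -0.001 0.06 0 0 0;-0.002 -0.001 0.11 0 0 0;-0.002 -0.001 0.15 0 0 0;-0.002 -0.001 0.18 0 0 0;-0.002 -0.001 0.195 0 0 0;-0.002 -0.001 0.204 0 0 0;-0.002 -0.001 0.204 0 0 0;-0.002 -0.001 0.204 0 0 0")

```text
time_s: 31.45
ee_pos: [0.553, 0.3637, 0.0303]
tool_rot: [-0.0, 1.0, -0.001, 0.0]
force: [0.0, 0.7, 1.1]
width: 1.0
finger_force: 0.0
```

>>> drive_tool(steps="0 0 0 0 0 0;0 0 0 0 0 0;0 0 0 0 0 0;0 0 0 0 0 0;0 0 0 0 0 0;0 0 0 0 0 0;0 0 0 0 0 0;0 0 0 0 0 0", jaw=-1)

```text
time_s: 32.12
ee_pos: [0.5531, 0.3636, 0.0306]
tool_rot: [-0.0, 1.0, -0.001, 0.001]
force: [-1.2, -2.1, 8.0]
width: 0.753
finger_force: 31.1
```

>>> drive_tool(steps="0 0 0 0 0 0;0 0 0 0 0 0;0 0 -0.02 0 0 0;0 0 -0.06 0 0 0;0 0 -0.12 0 0 0;0 0 -0.18 0 0 0;0 0 -0.24 0 0 0;0 0 -0.26 0 0 0")

```text
time_s: 32.78
ee_pos: [0.5536, 0.3645, 0.1649]
tool_rot: [-0.002, 1.0, -0.001, 0.002]
force: [0.8, 1.0, -1.2]
width: 0.751
finger_force: 34.6
```

```bash
python3 - <<'E'
from h import *
p=monitor.get_obs()["ee_pos"]; im,d=vision.get_image("wrist"); c=vision.get_calibration("wrist"); P=cloud(c,d); held(P,p,.033)
go(.44,-.1933,.16)
E
```

```text
held: mean [ 0.0024  0.0005 -0.0047] x ext -0.033 0.0329
pos [0.5538 0.3645 0.1648] t 32.83 row [-2.260e-01  1.116e+00  4.800e-03 -5.000e-04 -8.000e-04 -3.000e-04]
```

>>> drive_tool(steps="-0.01 0.06 0 0 0 0;-0.03 0.13 0 0 0 0;-0.045 0.2 0 0 0 0;-0.06 0.28 0 0 0 0;-0.075 0.35 0 0 0 0;-0.09 0.43 0 0 0 0;-0.105 0.5 0 0 0 0;-0.12 0.58 0 0 0 0")

```text
time_s: 33.5
ee_pos: [0.491, 0.0722, 0.159]
tool_rot: [-0.0, 1.0, -0.0, -0.0]
force: [0.7, -0.2, -1.6]
width: 0.756
finger_force: 34.6
```

>>> drive_tool(steps="-0.015 0.07 0 0 0 0;-0.03 0.14 0 0 0 0;-0.045 0.21 0 0 0 0;-0.06 0.29 0 0 0 0;-0.075 0.36 0 0 0 0;-0.09 0.44 0 0 0 0;-0.1 0.5 0 0 0 0;-0.1 0.535 0 0 0 0")

```text
time_s: 34.17
ee_pos: [0.4398, -0.1976, 0.1589]
tool_rot: [0.0, 1.0, -0.003, -0.001]
force: [0.3, -0.1, -1.5]
width: 0.752
finger_force: 34.6
```

>>> drive_tool(steps="0 0 0 0 0 0;0 0 0 0 0 0;0 0 0 0 0 0;0 0 0 0 0 0;0 0 0 0 0 0;0 0 0 0 0 0;0 0 0 0 0 0;0 0 0 0 0 0")

```text
time_s: 34.83
ee_pos: [0.4418, -0.1937, 0.1594]
tool_rot: [-0.0, 1.0, -0.001, -0.0]
force: [-0.5, -0.3, -2.8]
width: 0.751
finger_force: 34.6
```

```bash
python3 - <<'E'
from h import *
burner("large",.4715,-.1934,.031,.033)
E
```

```text
held: mean [ 0.0021  0.0005 -0.0046] x ext -0.0333 0.0328
seat (4116, array([ 0.4715, -0.1931,  0.0279]), array([ 0.4706, -0.1931]), 0.0322)
 n 4126 x [0.4409 0.5007] y [-0.2231 -0.1634]
  band 0.4595 -0.2219 -0.163 mid -0.1925
  band 0.4675 -0.2251 -0.1623 mid -0.1937
  band 0.4755 -0.2231 -0.162 mid -0.1926
  band 0.4835 -0.23 -0.1648 mid -0.1974
pos [ 0.4418 -0.1938  0.1594] t 34.88 row [ 5.950e-02 -9.000e-04  2.217e-01 -0.000e+00  0.000e+00 -2.000e-04]
```

>>> drive_tool(steps="0.03 -0.001 0 0 0 0;0.055 -0.001 0.05 0 0 0;0.059 -0.001 0.1 0 0 0;0.059 -0.001 0.15 0 0 0;0.059 -0.001 0.18 0 0 0;0.059 -0.001 0.2 0 0 0;0.059 -0.001 0.21 0 0 0;0.059 -0.001 0.214 0 0 0")

```text
time_s: 35.55
ee_pos: [0.4712, -0.1935, 0.0521]
tool_rot: [-0.0, 1.0, -0.001, -0.0]
force: [-0.3, 1.2, -1.8]
width: 0.752
finger_force: 34.6
```

>>> drive_tool(steps="0 0 0.002 0 0 0;0 0 0.004 0 0 0;0 0 0.006 0 0 0;0 0 0.007 0 0 0;0 0 0.007 0 0 0;0 0 0.007 0 0 0;0 0 0.007 0 0 0;0 0 0.007 0 0 0")

```text
time_s: 36.22
ee_pos: [0.4712, -0.1935, 0.049]
tool_rot: [0.0, 1.0, -0.001, 0.0]
force: [0.1, 0.6, -1.8]
width: 0.754
finger_force: 34.6
```

```bash
python3 - <<'E'
from h import *
go(.4712,-.1934,.0465)
E
```

```text
pos [ 0.4712 -0.1935  0.049 ] t 36.22 row [-0.0001 -0.0003  0.0049  0.     -0.     -0.0002]
```

>>> drive_tool(steps="0 0 0.001 0 0 0;0 0 0.002 0 0 0;0 0 0.003 0 0 0;0 0 0.004 0 0 0;0 0 0.005 0 0 0;0 0 0.005 0 0 0;0 0 0.005 0 0 0;0 0 0.005 0 0 0")

```text
time_s: 36.88
ee_pos: [0.4712, -0.1935, 0.0467]
tool_rot: [0.0, 1.0, -0.001, -0.0]
force: [-2.9, 0.9, 7.8]
width: 0.754
finger_force: 35.6
```

>>> drive_tool(steps="0 0 0 0 0 0;0 0 0 0 0 0;0 0 0 0 0 0;0 0 0 0 0 0;0 0 0 0 0 0;0 0 0 0 0 0;0 0 0 0 0 0;0 0 0 0 0 0", jaw=1)

```text
time_s: 37.55
ee_pos: [0.4712, -0.1935, 0.0463]
tool_rot: [-0.0, 1.0, -0.001, -0.0]
force: [0.3, -0.0, -0.3]
width: 0.998
finger_force: 0.0
```

>>> drive_tool(steps="0 0 0 0 0 0;0 0 -0.03 0 0 0;0 0 -0.07 0 0 0;0 0 -0.12 0 0 0;0 0 -0.17 0 0 0;-0.02 0 -0.22 0 0 0;-0.03 0 -0.26 0 0 0;-0.03 0 -0.3 0 0 0")

```text
time_s: 38.22
ee_pos: [0.4553, -0.1935, 0.1975]
tool_rot: [0.0, 1.0, -0.001, -0.0]
force: [1.1, -0.2, 0.1]
width: 1.001
finger_force: 0.0
```

>>> drive_tool(steps="0 0 -0.08 0 0 0;0.06 -0.05 -0.16 0 0 0;0.12 -0.1 -0.22 0 0 0;0.18 -0.15 -0.22 0 0 0;0.22 -0.2 -0.22 0 0 0;0.24 -0.23 -0.22 0 0 0;0.24 -0.23 -0.22 0 0 0;0.24 -0.23 -0.22 0 0 0")

```text
time_s: 38.88
ee_pos: [0.5767, -0.0774, 0.306]
tool_rot: [-0.0, 1.0, 0.0, -0.0]
force: [1.7, -1.0, 0.2]
width: 0.997
finger_force: 0.0
```

```bash
python3 - <<'E'
from h import *
im,d=vision.get_image("wrist"); c=vision.get_calibration("wrist"); P=cloud(c,d); cv2.imwrite("pics/fin.png",im)
for x,y,r in [(.6592,.0366,.018),(.6496,-.1978,.023),(.4707,.0348,.028),(.471,-.1931,.033)]: print(tops(P,x,y,.042,r+.006,.006))
print("tin",tops(P,.5588,-.0847,.051,.035))
go(0.55,-.08,.3)
E
```

```text
(672, array([0.6586, 0.0351, 0.042 ]), array([0.6585, 0.0354]), 0.018)
(1064, array([ 0.6489, -0.198 ,  0.0419]), array([ 0.6489, -0.1983]), 0.0229)
(1117, array([0.4715, 0.0336, 0.0421]), array([0.4712, 0.0339]), 0.0284)
(1540, array([ 0.4716, -0.1936,  0.0421]), array([ 0.4704, -0.1945]), 0.0335)
tin (1052, array([ 0.558 , -0.0858,  0.0509]), array([ 0.5574, -0.0859]), 0.0243)
pos [ 0.5762 -0.0787  0.306 ] t 38.93 row [-0.0524  0.0026  0.012  -0.      0.0001 -0.0002]
```

View pics/fin.png

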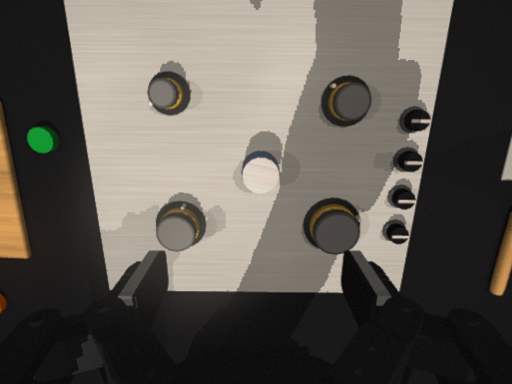

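All four caps sit at z = 42 mm, centred on their burners at (165,93), (350,100), (178,230) and (336,232). The tin stands untouched at (261,175).

```bash
python3 -c "
from station import job
print(job.job_done())"
```

```text
the job is handed in; nothing more can be done
None
```

All four caps are on the burners of their own size, flat and within about 1–2 mm of centre in the camera measurements; the tin is still standing, and the job was handed in after about 39 s of robot time.

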